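# Switch the dry-bath heater off and put its tube block back

### The arm

A 6-joint arm with a two-finger parallel gripper is mounted at the origin on a cart in front of the work surface, level with it; the furniture and walls round the work are solid. World frame = base frame: x ahead of the robot, y to its left, z up, the work surface at z = 0. Lengths are in m, angles in rad, forces in N, time in s.
With the tool pointing down it reaches from about 0.325 to 0.9 m from the base axis. Payload 6.1 kg.
Tool frame: the origin (TCP) lies at the very end of the fingers, on their centre line; the grasp point (between the pads) lies bot.pinch_z behind it (bot.pinch_z is the distance from the TCP to the grasp point, in m); z points along the fingers, y is the line along which they close (so a half turn about z gives the same grasp; the last joint's range is limited). The gripper opens to 87 mm and grips with 3 to 60 N. Pads are 19 mm wide; open, the fingers measure 117 mm over their backs; the gripper's body (75 mm by 190 mm) begins 51 mm behind the grasp point.
Start: joints at [-1.452, 0.22, 1.526, -0, 1.395, -0.126], TCP at [0.151, -0.606, 0.223] pointing down, gripper open.
Joint ranges: [-2.98, 2.98], [-0.91, 2.08], [0.09, 2.57], [-1.24, 4.39], [0.2, 2.65], [-2.68, 2.68]. Speed limits (rad/s): [2.57, 2.57, 3.01, 3.14, 3.14, 3.14].

### API

Orientations are given as a unit quaternion [x, y, z, w].
In Python, from workcell import bot, vision gives the robot as it stands.
- The arm moves only by the tool carry_out, never from a script. Its argument "steps" is a list of rows, each an object of numbers: "jaw": the opening, from 0 (shut) to 1 (fully open); "tx", "ty", "tz": the shift along the world's x, y, z each as a share of 150 mm, from -1 to 1; "ax", "ay", "az": the turn, a rotation vector about the world's x, y, z each as a share of 30 degrees, from -1 to 1. A call has 1 to 10 rows; each row shifts and turns the commanded pose from where the row before left it; what a row does not reach is not made up. A row lasts 1/8 s, in which the tool goes at most 62.5 mm and 10.7 degrees, less where a joint would pass 70% of its speed; a pose out of reach is approached as far as the arm can. A call with a number of a shift or a turn outside -1 to 1 is refused whole. A call with a gripper value outside its range is refused whole. The fingers move at their own pace and stop on an object; "squeeze" is the grip in N (left out, the last holds). Time passes only in rows, so rows that do not move let the fingers close. It gives the time, the measured TCP pose, the force, the opening and the grip force at its end, in the units of the state.
- bot.get_obs(): the state, without advancing time (a new reading comes with each control period).
- vision.read_camera(name): name is "side" or "top" or "wrist"; returns the picture (420x560x3 uint8, blue, green, red); there is no depth.
- vision.camera_model(name): a dict with "intrinsics" (3x3 intrinsics, pixels), "dist_coeffs" ([k1, k2, p1, p2, k3] as OpenCV has them; the pictures are not rectified), "R" (3x3) and "t" (3): a world point X has camera coordinates R X + t; the wrist camera has in their place "hand_eye" (4x4, takes a point from camera to tool coordinates, whose origin is the TCP and whose axes are the flange's). Camera axes: x right, y down, z forward; pixel columns grow to the right and rows downward; lengths in m; the calibration is good to about 2 mm. A picture is of the moment at which its call begins: read the wrist's pose just before it. camera_model takes no time and is no camera call.
- bot.close_job(): hands the job in; it is judged then, once.
The state is a dict: "t": time; "joint_pos": joint angles; "qvel": joint speeds; "effort": joint torques, N m; "ee_pos": TCP position; "orientation": TCP orientation; "wrist_force": force on the tool from outside, world axes, zero at the start; "torque": the same for the moment, N m; "gripper_width": finger opening in m; "grasp_force": force on a finger pad.
Only numpy, scipy, OpenCV 4.12 (cv2) and the standard library are available. Lean on these libraries where they do the work, as an engineer would, in place of code of your own. Each camera call takes 0.05 s, during which the arm holds its last target. There are 200 camera calls.

### The job

Shut down the dry-bath heater: first turn its control knob anticlockwise all the way to the off stop (take a fresh hold as often as you need), then pick up the aluminium tube block by its handle and set it down gently on the heater, fully home over the two locating pegs and flat on the plate, and let go. Do not disturb the bottle, the stopwatch and the small brown box standing nearby.

Things in the scene. Friction and masses are not known exactly. Their poses are not given: they have to be found in the camera images.
- dry_bath: White bench heater fixed to the worktop, 190 (x) x 170 (y) x 73 mm without pegs. Origin: on its underside, 100 mm behind its front edge, mid-width; z up, -x is its front. Its front 85 mm is a panel that slopes 15 degrees down to the front (70 mm high to 47 mm) with the control knob in its middle; behind lies the level deck with the heating plate.
- knob_grip (a point): Middle of the black knob's grip bar, on its axis, 22 mm out from the panel; turns with the knob. z: out of the panel along the axis (15 degrees from vertical); x: along the bar to the end with the white pointer line. Bar 56 mm long, 14 mm thick, flat-sided, top 11 mm above this point; it stands on a round 60 mm skirt whose upper face is 14 mm below this point.
- knob (a joint): Knob angle, rad; falls anticlockwise, grows clockwise (seen facing the panel); at 0 the pointer points straight up the panel. Friction about 0.15 N m; stays where it is left. The off stop, the hard anticlockwise end, is more than one wrist turn (1.7 rad or more) from any start. Its angle is not given: feel for it (the knob no longer follows and the moment rises).
- plate_center (a point): Centre of the top face of the heating plate on the heater's deck, 73 mm above the worktop and 42 mm behind the heater's origin. Axes as the heater's. The two locating pegs stand up from the plate 42 mm to either side of this point along y: 10 mm diameter, 14 mm high, with tapered tips.
- tube_block: Loose aluminium block, 60 (x) x 120 (y) x 45 mm, about 0.45 to 0.7 kg, with two rows of tube wells and a handle on top. Origin: centre of its underside; z up, y along its length. Two holes in the underside, 15 mm diameter, 20 mm deep, 42 mm to either side of the centre along y; it fits either way round.
- block_base (a point): Centre of the tube block's underside, axes as the block's.
- block_bar (a point): Middle of the tube block's handle bar, 77 mm above its underside. The bar runs along the block's y, is 12 mm thick (x), 14 mm high and 82 mm long on two posts that leave 62 mm free between them; 25 mm of free space lie under it.
- bottle: Bystander: white reagent bottle with a blue cap, 60 mm diameter, 125 mm high, standing. Origin: centre of its underside.
- stopwatch: Bystander: black stopwatch lying flat, 61 x 54 x 16 mm. Origin: centre of its underside.
- cassette_box: Bystander: small brown lidded box, 118 x 74 x 49 mm. Origin: centre of its underside.

How it is judged:
On the way:
1. the control knob is turned anticlockwise to its off stop, before the tube block is lifted onto the heater (value of joint knob below -2.29 rad and horizontal distance between block_base and plate_center above 0.1 m), for 0.2 s.
At the end, for the whole second after the job is handed in: The knob rests within about 4 degrees of its off stop, and the tube block lies still, fully home over both pegs: within 8 mm of the plate's centre, its underside within 3 mm of the plate, level within 3 degrees, in line with the heater within 7 degrees (value of joint knob below -2.29 rad and horizontal distance between block_base and plate_center below 0.008 m and z of block_base in the frame of plate_center below 0.003 m and angle between tube_block's own z axis and vertical below 0.05 rad and angle between the y axis of tube_block and the y axis of dry_bath, either way round below 0.12 rad and linear speed of tube_block below 0.02 m/s); the robot touches nothing.
It fails at once if the tube block is dropped or slammed on the heater (more than 120 N between them) (contact force between tube_block and dry_bath above 120 N).
It fails at once if the bottle, the stopwatch or the brown box is disturbed (moved more than 30 mm) (distance of any of bottle, stopwatch, cassette_box from where it was at the start of the episode above 0.03 m).
It also fails if it takes over 64 s, if anything falls off the work surface, if the arm or the gripper's body presses on something with over 40 N, if the wrist force passes 120 N, or if a joint passes its speed limit or range.

## Working session

There is one attempt and no reset: what is moved stays moved. The work goes in short steps, Python scripts to look and compute and a tool call to move; the robot and the scene stay as the last step left them, time stands still between calls to the robot, and variables do not carry over. Pictures are saved under pics/ and viewed, at most 10 in all, crops included, and the job is handed in when it is done.

Besides the shell and the picture viewer there is one more tool, called after "Call:" as name([rows], argument=value, ...), one row to a line, values as JSON. carry_out: Moves the arm, as the interface text tells. Its arguments: {"type":"object","properties":{"steps":{"type":"array","items":{"type":"object","properties":{"jaw":{"type":"number"},"tx":{"type":"number"},"ty":{"type":"number"},"tz":{"type":"number"},"ax":{"type":"number"},"ay":{"type":"number"},"az":{"type":"number"}}}},"squeeze":{"type":"number"}},"required":["steps"]}

```bash
mkdir -p pics; ls
python3 - <<'E'
from workcell import bot, vision
import cv2,numpy as np
print(bot.get_obs()); print(bot.pinch_z)
for n in("top","side"):
    cv2.imwrite(f"pics/{n}0.png",vision.read_camera(n)); print(n,vision.camera_model(n))
print(vision.camera_model("wrist"))
E
```

```text
pics
{'t': 0.0, 'joint_pos': array([-1.45211248e+00,  2.21234122e-01,  1.52758010e+00, -9.88562769e-06,
        1.39467694e+00, -1.26082972e-01]), 'qvel': array([ 0.00062212, -0.00086242,  0.00086121, -0.00117997, -0.00126261,
       -0.00021771]), 'effort': array([-1.97506168e-03, -4.94614005e+01, -3.87378359e+01,  6.98108878e-02,
        5.72249014e-02, -1.39252647e-04]), 'ee_pos': array([ 0.1513881 , -0.60577018,  0.2214487 ]), 'orientation': array([ 9.92519939e-01,  1.22078945e-01, -1.35369163e-06, -9.49262779e-04]), 'wrist_force': array([-1.05382652, -0.17529992,  0.17876893]), 'torque': array([ 8.44995365e-02, -1.24451817e-02,  2.75429811e-06]), 'grasp_force': 0.0, 'gripper_width': 0.08702170854759661}
0.0187
top {'intrinsics': array([[410.36880358,   0.        , 277.37716742],
       [  0.        , 410.36880358, 210.80942143],
       [  0.        ,   0.        ,   1.        ]]), 'dist_coeffs': array([0.02066264, 0.        , 0.        , 0.        , 0.        ]), 'R': array([[ 0.02843425, -0.99950048, -0.01379414],
       [-0.9937626 , -0.026777  , -0.10825381],
       [ 0.10783
[... 464 characters left out ...]
3692671, -0.77160697, -0.46229615]]), 't': array([0.49121231, 0.20331348, 0.84808174])}
{'intrinsics': array([[307.21538336,   0.        , 280.13018078],
       [  0.        , 307.21538336, 210.77995899],
       [  0.        ,   0.        ,   1.        ]]), 'dist_coeffs': array([-0.06905156,  0.        ,  0.        ,  0.        ,  0.        ]), 'hand_eye': array([[ 9.85646110e-04, -9.55800161e-01, -2.94015442e-01,
         8.09649624e-02],
       [ 9.99999339e-01,  1.11590120e-03, -2.75268159e-04,
        -6.66294452e-04],
       [ 5.91193536e-04, -2.94014977e-01,  9.55800630e-01,
        -1.61992767e-01],
       [ 0.00000000e+00,  0.00000000e+00,  0.00000000e+00,
         1.00000000e+00]])}
```

View pics/top0.png

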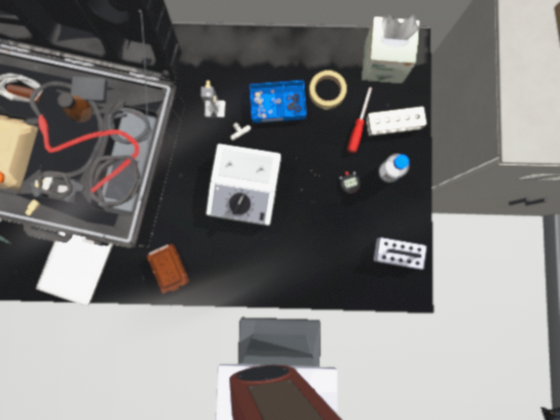

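View pics/side0.png

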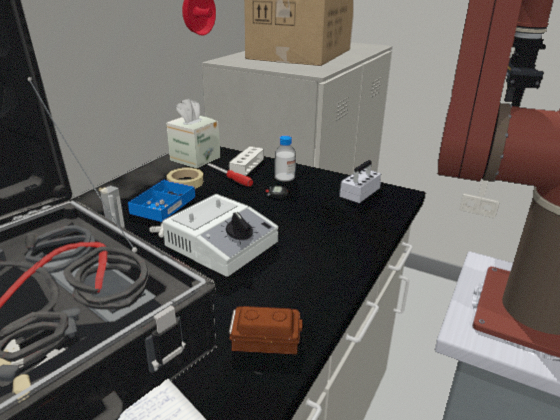

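The top view shows the heater around (243,185) with its knob at (239,204) and pegs near (229,163) and (263,170). The block is at (401,253), and the bystanders are clear of both. I'll zoom in on these.

```bash
cat > h.py <<'E'
from workcell import bot, vision
import cv2,numpy as np
from scipy.spatial.transform import Rotation as Ro
def ray(n,uv,obs=None):
    m=vision.camera_model(n)
    p=cv2.undistortPoints(np.array([[uv]],float),m["intrinsics"],m["dist_coeffs"])[0,0]
    d=np.array([p[0],p[1],1.])
    if n=="wrist":
        H=m["hand_eye"]; R=Ro.from_quat(obs["orientation"]).as_matrix()
        return R@H[:3,3]+obs["ee_pos"], R@H[:3,:3]@d
    return -m["R"].T@m["t"], m["R"].T@d
def onz(n,uv,z,obs=None):
    c,d=ray(n,uv,obs); return c+d*(z-c[2])/d[2]
def proj(n,X,obs=None):
    m=vision.camera_model(n)
    if n=="wrist":
        R=Ro.from_quat(obs["orientation"]).as_matrix(); H=m["hand_eye"]
        Y=H[:3,:3].T@(R.T@(np.array(X)-obs["ee_pos"])-H[:3,3])
    else: Y=m["R"]@np.array(X)+m["t"]
    return cv2.projectPoints(Y.reshape(1,3),np.zeros(3),np.zeros(3),m["intrinsics"],m["dist_coeffs"])[0].ravel()
E
python3 - <<'E'
from h import *
t=cv2.imread("pics/top0.png"); s=cv2.imread("pics/side0.png")
f=lambda im,x,y,w,h:cv2.resize(im[y:y+h,x:x+w],(400,300),interpolation=cv2.INTER_CUBIC)
cv2.imwrite("pics/z.png",np.vstack([np.hstack([f(t,185,140,120,90),f(t,365,228,72,54)]),np.hstack([f(s,150,190,140,105),f(s,330,150,72,54)])]))
for n,uv,z in [("top",(229,163),.087),("top",(263,170),.087),("top",(239,204),.085),("top",(401,253),.08)]: print(uv,onz(n,uv,z))
E
```

```text
(229, 163) [0.68276778 0.14063749 0.087     ]
(263, 170) [0.66648454 0.05119742 0.087     ]
(239, 204) [0.57584254 0.11058179 0.085     ]
(401, 253) [ 0.46167152 -0.30733155  0.08      ]
```

View pics/z.png

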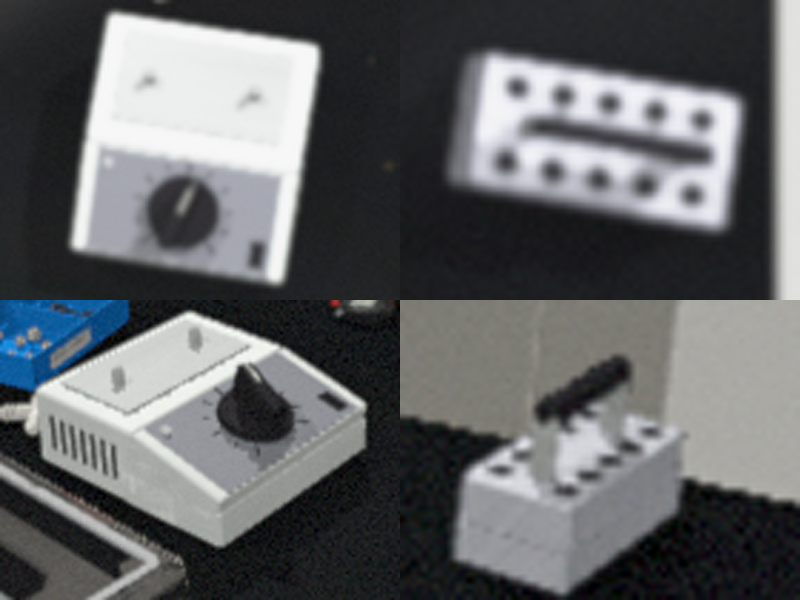

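Run:
```python
from h import *
c=lambda x,y:(185+x/3.3333,140+y/3.3333)
b=lambda x,y:(365+(x-400)/5.5556,228+y/5.5556)
obs=[((108,12),.07,(90,85)),((319,45),.07,(90,-85)),((283,284),.047,(-100,-85)),((72,250),.047,(-100,85))]
A=np.array([onz("top",c(*p),z)[:2] for p,z,_ in obs]); L=np.array([l for *_,l in obs])/1000
print(A, np.linalg.norm(np.diff(A,axis=0),axis=1))
# rigid fit
a=A-A.mean(0); l=L-L.mean(0); H=l.T@a
yaw=np.arctan2(H[0,1]-H[1,0],H[0,0]+H[1,1]); R=np.array([[np.cos(yaw),-np.sin(yaw)],[np.sin(yaw),np.cos(yaw)]])
o=A.mean(0)-R@L.mean(0); print("heater",o,yaw,"res",A-(L@R.T+o))
print("plate",o+R@[.042,0])
# knob: panel middle at x=-100+42.5*? ; 85 mm panel horizontally; mid height 58.5
n=np.array([-np.sin(.2618),0,np.cos(.2618)]); k=np.array([-.0575,0,.0585])+.022*n
kw=np.r_[o+R@k[:2],k[2]]; print("knob",kw)
for n_ in("top","side"): print(n_,"knob px",proj(n_,kw),"pegs",[proj(n_,np.r_[o+R@[.042,s],.073]) for s in(.042,-.042)])
P=[onz("top",c(*p),kw[2]+.01)[:2] for p in((180,213),(191,188))]; d=P[1]-P[0]
print("ptr heading",np.arctan2(d[1],d[0]),"knob ang",yaw-np.arctan2(d[1],d[0]))
B=[onz("top",b(*p),.045)[:2] for p in((490,55),(743,95),(728,230))]; print("block corners",B,np.linalg.norm(B[0]-B[1]),np.linalg.norm(B[1]-B[2]),"ctr",(B[0]+B[2])/2)
C=[onz("top",b(*p),.084)[:2] for p in((528,125),(712,155))]; print("bar",C,np.linalg.norm(C[0]-C[1]),(C[0]+C[1])/2)
for q in (B[0]-B[1],C[0]-C[1]): print(np.arctan2(q[1],q[0]))
```

```text
[[0.73846063 0.17614389]
 [0.71579166 0.00651733]
 [0.52580943 0.03020314]
 [0.54853017 0.20044802]] [0.1711346  0.19145303 0.17175433]
heater [0.63710654 0.1026858 ] -0.12881595646923383 res [[ 0.00118066  0.00072375]
 [ 0.00034989 -0.00031132]
 [-0.00120655 -0.00103291]
 [-0.000324    0.00062047]]
plate [0.67875856 0.09729048]
knob [0.57443609 0.1108037  0.07975036]
top knob px [239.10952435 204.78575499] pegs [array([230.35387971, 163.68795761]), array([261.66178236, 168.49455286])]
side knob px [241.86534722 223.13863153] pegs [array([192.2633949 , 218.57973857]), array([218.77740014, 204.36939471])]
ptr heading -0.37541574325370775 knob ang 0.24659978678447392
block corners [array([ 0.50041451, -0.26544968]), array([ 0.48488377, -0.3846151 ]), array([ 0.42123749, -0.37683995])] 0.12017321288119666 0.06411943520439614 ctr [ 0.460826   -0.32114482]
bar [array([ 0.46697432, -0.27352611]), array([ 0.45580909, -0.35682133])] 0.08404020835249408 [ 0.4613917  -0.31517372]
1.441197488958806
1.437546599187892
```

```bash
cat >> h.py <<'E'
YAW=-0.1288
N=np.array([-np.sin(.2618)*np.cos(YAW),-np.sin(.2618)*np.sin(YAW),np.cos(.2618)])
def ydir(head): return np.array([np.cos(head),np.sin(head),0.])
def tool(n,yh):   # tool z = -n, tool y nearest the horizontal heading yh (bar heading handled by caller)
    y=ydir(yh); y=y-n*(y@n); y/=np.linalg.norm(y); z=-n
    return np.c_[np.cross(y,z),y,z]
def delta(pos,R):
    o=bot.get_obs(); q=Ro.from_matrix(R)*Ro.from_quat(o["orientation"]).inv()
    print("shift sh",np.round((np.array(pos)-o["ee_pos"])/.15,3),"turn sh",np.round(q.as_rotvec()/np.radians(30),3),"q",np.round(o["joint_pos"],2))
E
cat >> h.py <<'E'
KNOB=np.array([.5744,.1108,.0797])
def knobpose(bar,h): # bar dir: angle ang in panel; TCP h above grip point
    b=np.array([np.cos(bar),np.sin(bar),0]); b[2]=-(b@N)/N[2]
    y=-np.cross(N,b); y/=np.linalg.norm(y)
    return KNOB+h*N, np.c_[np.cross(y,-N),y,-N]
E
python3 - <<'E'
from h import *
p,R=knobpose(-.375,.10); print(p,np.round(R,3)); delta(p,R)
E
```

```text
[0.54873242 0.11412439 0.17629257] [[ 0.901 -0.351  0.257]
 [-0.354 -0.934 -0.033]
 [ 0.252 -0.061 -0.966]]
shift sh [ 2.649  4.8   -0.302] turn sh [ 0.086 -0.499 -1.162] q [-1.45  0.22  1.53 -0.    1.39 -0.13]
```

Call:
carry_out([
  {"tx": 0.165,"ty": 0.3,"ay": -0.03,"az": -0.073,"jaw": 1},
  {"tx": 0.165,"ty": 0.3,"ay": -0.03,"az": -0.073},
  {"tx": 0.165,"ty": 0.3,"ay": -0.03,"az": -0.073},
  {"tx": 0.165,"ty": 0.3,"ay": -0.03,"az": -0.073},
  {"tx": 0.165,"ty": 0.3,"ay": -0.03,"az": -0.073},
  {"tx": 0.165,"ty": 0.3,"ay": -0.03,"az": -0.073},
  {"tx": 0.165,"ty": 0.3,"ay": -0.03,"az": -0.073},
  {"tx": 0.165,"ty": 0.3,"ay": -0.03,"az": -0.073},
])

```text
validation failed for argument at $.st...
```

Call:
carry_out([
  {"tx": 0.165,"ty": 0.3,"ay": -0.03,"az": -0.073},
  {"tx": 0.165,"ty": 0.3,"ay": -0.03,"az": -0.073},
  {"tx": 0.165,"ty": 0.3,"ay": -0.03,"az": -0.073},
  {"tx": 0.165,"ty": 0.3,"ay": -0.03,"az": -0.073},
  {"tx": 0.165,"ty": 0.3,"ay": -0.03,"az": -0.073},
  {"tx": 0.165,"ty": 0.3,"ay": -0.03,"az": -0.073},
  {"tx": 0.165,"ty": 0.3,"ay": -0.03,"az": -0.073},
  {"tx": 0.165,"ty": 0.3,"ay": -0.03,"az": -0.073},
  {},
])

```text
validation failed for argument at $.st...
```

Run:
```python
from h import *
p,R=knobpose(-.375,.10); delta(p,R)
o=bot.get_obs(); im=vision.read_camera("wrist"); cv2.imwrite("pics/w1.png",im)
import pickle; pickle.dump(o,open("o1.pkl","wb"))
print("knob px",proj("wrist",KNOB+.011*N,o),"pegs",[proj("wrist",[.67876+s*.1285,.0973+s*.9917,.087],o) for s in(.042,-.042)],o["t"])
```

```text
shift sh [ 2.649  4.8   -0.302] turn sh [ 0.086 -0.499 -1.162] q [-1.45  0.22  1.53 -0.    1.39 -0.13]
knob px [2398.22341755 2233.39447933] pegs [array([7688.23427822, 8690.13007481]), array([4128.61431064, 5065.67503694])] 0.1
```

View pics/w1.png

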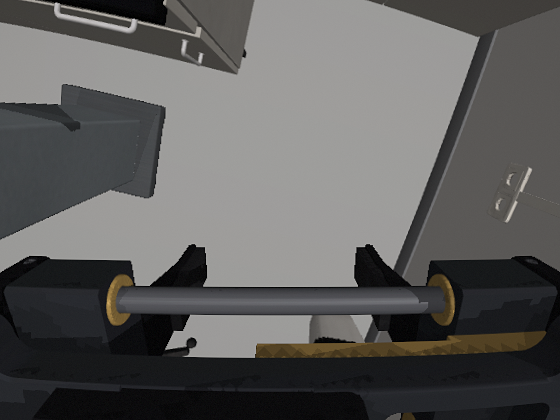

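The arm has not moved, so this wrist picture only shows floor and cabinet. The rows were refused, and I'll supply every key this time.

Call:
carry_out([
  {"tx": 0.165,"ty": 0.3,"tz": 0,"ax": 0,"ay": -0.03,"az": -0.073,"jaw": 1},
  {"tx": 0.165,"ty": 0.3,"tz": 0,"ax": 0,"ay": -0.03,"az": -0.073,"jaw": 1},
  {"tx": 0.165,"ty": 0.3,"tz": 0,"ax": 0,"ay": -0.03,"az": -0.073,"jaw": 1},
  {"tx": 0.165,"ty": 0.3,"tz": 0,"ax": 0,"ay": -0.03,"az": -0.073,"jaw": 1},
  {"tx": 0.165,"ty": 0.3,"tz": 0,"ax": 0,"ay": -0.03,"az": -0.073,"jaw": 1},
  {"tx": 0.165,"ty": 0.3,"tz": 0,"ax": 0,"ay": -0.03,"az": -0.073,"jaw": 1},
  {"tx": 0.165,"ty": 0.3,"tz": 0,"ax": 0,"ay": -0.03,"az": -0.073,"jaw": 1},
  {"tx": 0.165,"ty": 0.3,"tz": 0,"ax": 0,"ay": -0.03,"az": -0.073,"jaw": 1},
])

```text
t: 1.15
ee_pos: [0.3499, -0.2448, 0.2224]
orientation: [0.998, -0.032, 0.062, 0.008]
wrist_force: [0.8, -0.5, 0.3]
gripper_width: 0.0869
grasp_force: 0.0
```

Call:
carry_out([
  {"tx": 0.165,"ty": 0.3,"tz": 0,"ax": 0,"ay": -0.03,"az": -0.073,"jaw": 1},
  {"tx": 0.165,"ty": 0.3,"tz": 0,"ax": 0,"ay": -0.03,"az": -0.073,"jaw": 1},
  {"tx": 0.165,"ty": 0.3,"tz": 0,"ax": 0,"ay": -0.03,"az": -0.073,"jaw": 1},
  {"tx": 0.165,"ty": 0.3,"tz": 0,"ax": 0,"ay": -0.03,"az": -0.073,"jaw": 1},
  {"tx": 0.165,"ty": 0.3,"tz": 0,"ax": 0,"ay": -0.03,"az": -0.073,"jaw": 1},
  {"tx": 0.165,"ty": 0.3,"tz": 0,"ax": 0,"ay": -0.03,"az": -0.073,"jaw": 1},
  {"tx": 0.165,"ty": 0.3,"tz": 0,"ax": 0,"ay": -0.03,"az": -0.073,"jaw": 1},
  {"tx": 0.165,"ty": 0.3,"tz": 0,"ax": 0,"ay": -0.03,"az": -0.073,"jaw": 1},
  {"tx": 0,"ty": 0,"tz": 0,"ax": 0,"ay": 0,"az": 0,"jaw": 1},
])

```text
t: 2.28
ee_pos: [0.5477, 0.1168, 0.2218]
orientation: [0.976, -0.18, 0.122, 0.015]
wrist_force: [-0.1, 0.3, -0.9]
gripper_width: 0.0872
grasp_force: 0.0
```

Run:
```python
from h import *
p,R=knobpose(-.375,.10); delta(p,R)
o=bot.get_obs(); im=vision.read_camera("wrist"); cv2.imwrite("pics/w2.png",im)
import pickle; pickle.dump(o,open("o1.pkl","wb"))
print("knob px",proj("wrist",KNOB+.011*N,o),"pegs",[proj("wrist",[.67876+s*.1285,.0973+s*.9917,.087],o) for s in(.042,-.042)],o["t"])
```

```text
shift sh [ 0.007 -0.018 -0.303] turn sh [ 0.076 -0.047  0.008] q [ 0.13 -0.1   1.88 -0.11  1.14  2.11]
knob px [279.54506983 208.89209897] pegs [array([214.49377909, 114.60628607]), array([295.2912464,  94.6159848])] 2.275
```

View pics/w2.png

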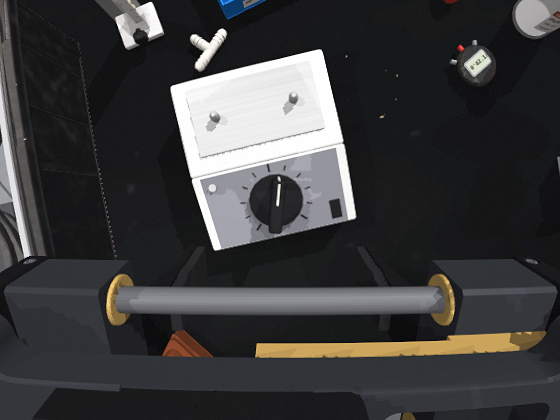

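The wrist view shows the bar running from (279,180) at the pointer end to (276,231), the skirt centred near (276,202), and peg tips at (214,117) and (293,97). All of that is within a few mm of the prediction.

Run:
```python
from h import *
import pickle; o=pickle.load(open("o1.pkl","rb")); im=cv2.imread("pics/w2.png")
g=im[150:250,225:330].max(2)
m=(g<75).astype(np.uint8); m=cv2.morphologyEx(m,cv2.MORPH_OPEN,np.ones((5,5)))
cs=cv2.findContours(m,cv2.RETR_EXTERNAL,cv2.CHAIN_APPROX_NONE)[0]
for c in cs:
    if 1000<cv2.contourArea(c)<4000: print("blob",cv2.minEnclosingCircle(c),cv2.fitEllipse(c),"off 225,150")
w=(im[175:215,262:295].min(2)>130); ys,xs=np.nonzero(w); print("ptr px",len(xs),xs.mean()+262,ys.mean()+175, ys.min()+175,ys.max()+175)
vx,vy,x0,y0=cv2.fitLine(np.c_[xs,ys].astype(np.float32),cv2.DIST_L2,0,.01,.01).ravel()
def onN(uv,h):
    c,d=ray("wrist",uv,o); return c+d*((KNOB+h*N-c)@N)/(d@N)
a=onN((xs.mean()+262-8*vx*np.sign(vy),ys.mean()+175-8*abs(vy)),.011);b=onN((xs.mean()+262+8*vx*np.sign(vy),ys.mean()+175+8*abs(vy)),.011)
print("ptr head",np.arctan2(*(a-b)[1::-1]),"mid",(a+b)/2-.011*N)
print("skirt pred",proj("wrist",KNOB-.014*N,o),"skirt meas 276,202 ->",onN((276,202),-.014)+.014*N)
for p in((214,117),(293,97)): print("peg",onz("wrist",p,.086,o))
```

```text
blob ((56.0, 87.5), 49.358482360839844) ((82.76607513427734, 89.59489440917969), (19.297443389892578, 125.56773376464844), 83.43025970458984) off 225,150
blob ((50.61655807495117, 53.39269256591797), 29.153553009033203) ((50.308319091796875, 52.83417892456055), (51.7143440246582, 52.788692474365234), 148.97801208496094) off 225,150
ptr px 104 280.16346153846155 187.29807692307693 175 205
ptr head -0.7830659877819968 mid [0.59422699 0.10253967 0.08525293]
skirt pred [278.54690958 202.03948983] skirt meas 276,202 -> [0.57541985 0.11335615 0.07988303]
peg [0.68239822 0.14041051 0.086     ]
peg [0.67222636 0.05851519 0.086     ]
```

```bash
sed -i 's/^KNOB=.*/KNOB=np.array([.5748,.1130,.0797])/' h.py
python3 - <<'E'
from h import *
for h in(.06,-.0105): p,R=knobpose(-.42,h); delta(p,R)
print(N)
E
```

```text
shift sh [ 0.082 -0.001 -0.56 ] turn sh [ 0.098 -0.053 -0.071] q [ 0.13 -0.1   1.89 -0.11  1.14  2.1 ]
shift sh [ 0.202 -0.016 -1.014] turn sh [ 0.098 -0.053 -0.071] q [ 0.13 -0.1   1.89 -0.11  1.14  2.1 ]
[-0.25667577  0.03324387  0.96592567]
```

Call:
carry_out([
  {"tx": 0.03,"ty": 0,"tz": -0.28,"ax": 0.05,"ay": -0.027,"az": -0.035,"jaw": 1},
  {"tx": 0.052,"ty": 0,"tz": -0.28,"ax": 0.048,"ay": -0.026,"az": -0.036,"jaw": 1},
  {"tx": 0.04,"ty": -0.005,"tz": -0.15,"ax": 0,"ay": 0,"az": 0,"jaw": 1},
  {"tx": 0.04,"ty": -0.005,"tz": -0.15,"ax": 0,"ay": 0,"az": 0,"jaw": 1},
  {"tx": 0.04,"ty": -0.005,"tz": -0.154,"ax": 0,"ay": 0,"az": 0,"jaw": 1},
  {"tx": 0,"ty": 0,"tz": 0,"ax": 0,"ay": 0,"az": 0,"jaw": 1},
])

```text
t: 3.08
ee_pos: [0.5757, 0.1097, 0.0683]
orientation: [0.97, -0.205, 0.129, -0.009]
wrist_force: [-0.6, 0.3, -0.2]
gripper_width: 0.0869
grasp_force: 0.0
```

Call:
carry_out([
  {"tx": 0,"ty": 0,"tz": 0,"ax": 0,"ay": 0,"az": 0,"jaw": 0},
  {"tx": 0,"ty": 0,"tz": 0,"ax": 0,"ay": 0,"az": 0,"jaw": 0},
  {"tx": 0,"ty": 0,"tz": 0,"ax": 0,"ay": 0,"az": 0,"jaw": 0},
  {"tx": 0,"ty": 0,"tz": 0,"ax": 0,"ay": 0,"az": 0,"jaw": 0},
  {"tx": 0,"ty": 0,"tz": 0,"ax": 0,"ay": 0,"az": 0,"jaw": 0},
], squeeze=25)

```text
t: 3.7
ee_pos: [0.5778, 0.1115, 0.0706]
orientation: [0.97, -0.204, 0.131, -0.01]
wrist_force: [-0.1, -0.3, 0.1]
gripper_width: 0.0449
grasp_force: 0.0
```

```bash
cat > st.py <<'E'
from h import *
o=bot.get_obs(); 
for k in("t","joint_pos","ee_pos","wrist_force","torque","gripper_width","grasp_force"): print(k,np.round(o[k],3))
R=Ro.from_quat(o["orientation"]).as_matrix(); print("x head",np.arctan2(R[1,0],R[0,0]),"z",R[:,2], "moment about N",o["torque"]@N)
E
python3 st.py; python3 -c "
from h import *
delta(*knobpose(-.42,-.0105))"
```

```text
t 3.7
joint_pos [ 0.09   0.121  1.972 -0.079  0.793  2.123]
ee_pos [0.578 0.111 0.071]
wrist_force [-0.131 -0.294  0.124]
torque [ 0.092  0.198 -0.025]
gripper_width 0.045
grasp_force 0.0
x head -0.42377706380724695 z [ 0.25853586 -0.03351298 -0.96542016] moment about N -0.040828875728905145
shift sh [-0.002  0.008 -0.007] turn sh [-0.001  0.004  0.007] q [ 0.09  0.12  1.97 -0.08  0.79  2.12]
```

Call:
carry_out([
  {"tx": 0,"ty": 0,"tz": 0,"ax": 0,"ay": 0,"az": 0,"jaw": 0},
  {"tx": 0,"ty": 0,"tz": 0,"ax": 0,"ay": 0,"az": 0,"jaw": 0},
  {"tx": 0,"ty": 0,"tz": 0,"ax": 0,"ay": 0,"az": 0,"jaw": 0},
  {"tx": 0,"ty": 0,"tz": 0,"ax": 0,"ay": 0,"az": 0,"jaw": 0},
  {"tx": 0,"ty": 0,"tz": 0,"ax": 0,"ay": 0,"az": 0,"jaw": 0},
  {"tx": 0,"ty": 0,"tz": 0,"ax": 0,"ay": 0,"az": 0,"jaw": 0},
], squeeze=25)

```text
t: 4.45
ee_pos: [0.5782, 0.1124, 0.0705]
orientation: [0.97, -0.204, 0.131, -0.011]
wrist_force: [2.4, 4.5, -2.0]
gripper_width: 0.0138
grasp_force: 24.8
```

```bash
python3 st.py
```

```text
t 4.45
joint_pos [ 0.09   0.121  1.971 -0.078  0.792  2.123]
ee_pos [0.578 0.112 0.071]
wrist_force [ 2.422  4.531 -2.006]
torque [ 0.759 -0.122  0.08 ]
gripper_width 0.014
grasp_force 24.8
x head -0.42452614526605154 z [ 0.25934333 -0.03201836 -0.9652543 ] moment about N -0.12138655064390759
```

Call:
carry_out([
  {"tx": 0,"ty": 0,"tz": 0,"ax": -0.077,"ay": 0.01,"az": 0.29,"jaw": 0},
  {"tx": 0,"ty": 0,"tz": 0,"ax": -0.077,"ay": 0.01,"az": 0.29,"jaw": 0},
  {"tx": 0,"ty": 0,"tz": 0,"ax": -0.077,"ay": 0.01,"az": 0.29,"jaw": 0},
  {"tx": 0,"ty": 0,"tz": 0,"ax": -0.077,"ay": 0.01,"az": 0.29,"jaw": 0},
  {"tx": 0,"ty": 0,"tz": 0,"ax": -0.077,"ay": 0.01,"az": 0.29,"jaw": 0},
  {"tx": 0,"ty": 0,"tz": 0,"ax": -0.077,"ay": 0.01,"az": 0.29,"jaw": 0},
], squeeze=30)

```text
t: 5.2
ee_pos: [0.5782, 0.112, 0.0706]
orientation: [0.956, 0.262, 0.122, 0.05]
wrist_force: [2.0, 3.2, -2.0]
gripper_width: 0.014
grasp_force: 29.8
```

```bash
python3 st.py
```

```text
t 5.2
joint_pos [ 0.089  0.121  1.971 -0.076  0.792  1.172]
ee_pos [0.578 0.112 0.071]
wrist_force [ 1.976  3.244 -2.005]
torque [ 0.411 -0.253 -0.036]
gripper_width 0.014
grasp_force 29.788
x head 0.5509787708759738 z [ 0.25888722 -0.03097977 -0.96541062] moment about N -0.1481787545233724
```

Call:
carry_out([
  {"tx": 0,"ty": 0,"tz": 0,"ax": -0.077,"ay": 0.01,"az": 0.29,"jaw": 0},
  {"tx": 0,"ty": 0,"tz": 0,"ax": -0.077,"ay": 0.01,"az": 0.29,"jaw": 0},
  {"tx": 0,"ty": 0,"tz": 0,"ax": -0.077,"ay": 0.01,"az": 0.29,"jaw": 0},
  {"tx": 0,"ty": 0,"tz": 0,"ax": -0.077,"ay": 0.01,"az": 0.29,"jaw": 0},
  {"tx": 0,"ty": 0,"tz": 0,"ax": -0.077,"ay": 0.01,"az": 0.29,"jaw": 0},
  {"tx": 0,"ty": 0,"tz": 0,"ax": -0.077,"ay": 0.01,"az": 0.29,"jaw": 0},
  {"tx": 0,"ty": 0,"tz": 0,"ax": -0.077,"ay": 0.01,"az": 0.29,"jaw": 0},
  {"tx": 0,"ty": 0,"tz": 0,"ax": -0.051,"ay": 0.007,"az": 0.193,"jaw": 0},
  {"tx": 0,"ty": 0,"tz": 0,"ax": 0,"ay": 0,"az": 0,"jaw": 0},
])

```text
t: 6.32
ee_pos: [0.5787, 0.1118, 0.0708]
orientation: [0.642, 0.756, 0.072, 0.109]
wrist_force: [5.5, 2.3, -3.9]
gripper_width: 0.0137
grasp_force: 29.9
```

```bash
python3 st.py
```

```text
t 6.325
joint_pos [ 0.088  0.122  1.969 -0.075  0.794 -0.029]
ee_pos [0.579 0.112 0.071]
wrist_force [ 5.48   2.273 -3.893]
torque [ 0.413 -0.653  0.251]
gripper_width 0.014
grasp_force 29.871
x head 1.7242891393453206 z [ 0.2576521  -0.03071853 -0.96574933] moment about N 0.1150704375016264
```

Call:
carry_out([
  {"tx": 0,"ty": 0,"tz": 0,"ax": -0.026,"ay": 0.003,"az": 0.097,"jaw": 0},
  {"tx": 0,"ty": 0,"tz": 0,"ax": -0.026,"ay": 0.003,"az": 0.097,"jaw": 0},
  {"tx": 0,"ty": 0,"tz": 0,"ax": -0.026,"ay": 0.003,"az": 0.097,"jaw": 0},
  {"tx": 0,"ty": 0,"tz": 0,"ax": -0.026,"ay": 0.003,"az": 0.097,"jaw": 0},
  {"tx": 0,"ty": 0,"tz": 0,"ax": -0.026,"ay": 0.003,"az": 0.097,"jaw": 0},
  {"tx": 0,"ty": 0,"tz": 0,"ax": -0.026,"ay": 0.003,"az": 0.097,"jaw": 0},
])

```text
t: 7.08
ee_pos: [0.5788, 0.1119, 0.0708]
orientation: [0.515, 0.847, 0.054, 0.12]
wrist_force: [5.8, 3.4, -4.5]
gripper_width: 0.0139
grasp_force: 29.8
```

```bash
python3 st.py
```

```text
t 7.075
joint_pos [ 0.089  0.122  1.969 -0.076  0.793 -0.343]
ee_pos [0.579 0.112 0.071]
wrist_force [ 5.798  3.358 -4.544]
torque [ 0.591 -0.704  0.067]
gripper_width 0.014
grasp_force 29.833
x head 2.0325954449389387 z [ 0.25850172 -0.03148318 -0.96549763] moment about N -0.11025156536345578
```

Call:
carry_out([
  {"tx": 0,"ty": 0,"tz": 0,"ax": -0.026,"ay": 0.003,"az": 0.097,"jaw": 0},
  {"tx": 0,"ty": 0,"tz": 0,"ax": -0.026,"ay": 0.003,"az": 0.097,"jaw": 0},
  {"tx": 0,"ty": 0,"tz": 0,"ax": -0.026,"ay": 0.003,"az": 0.097,"jaw": 0},
])

```text
t: 7.45
ee_pos: [0.5789, 0.1119, 0.0708]
orientation: [0.447, 0.885, 0.045, 0.124]
wrist_force: [5.8, 3.0, -4.5]
gripper_width: 0.0138
grasp_force: 29.8
```

```bash
python3 st.py
```

```text
t 7.45
joint_pos [ 0.089  0.122  1.97  -0.077  0.793 -0.5  ]
ee_pos [0.579 0.112 0.071]
wrist_force [ 5.773  2.96  -4.485]
torque [ 0.65  -0.769  0.034]
gripper_width 0.014
grasp_force 29.832
x head 2.1889297885418446 z [ 0.2590008  -0.03178337 -0.96535403] moment about N -0.15936446309684021
```

Call:
carry_out([
  {"tx": 0,"ty": 0,"tz": 0,"ax": -0.026,"ay": 0.003,"az": 0.097,"jaw": 0},
  {"tx": 0,"ty": 0,"tz": 0,"ax": -0.026,"ay": 0.003,"az": 0.097,"jaw": 0},
])

```text
t: 7.7
ee_pos: [0.5789, 0.1119, 0.0708]
orientation: [0.4, 0.907, 0.038, 0.126]
wrist_force: [5.1, 2.7, -4.1]
gripper_width: 0.0144
grasp_force: 31.9
```

```bash
python3 st.py|tail -3
```

```text
gripper_width 0.014
grasp_force 31.899
x head 2.2928840117693987 z [ 0.25922663 -0.03177811 -0.96529359] moment about N -0.8113876056027943
```

Call:
carry_out([
  {"tx": 0,"ty": 0,"tz": 0,"ax": -0.005,"ay": 0,"az": 0.02,"jaw": 0},
  {"tx": 0,"ty": 0,"tz": 0,"ax": 0,"ay": 0,"az": 0,"jaw": 1},
  {"tx": 0,"ty": 0,"tz": 0,"ax": 0,"ay": 0,"az": 0,"jaw": 1},
  {"tx": 0,"ty": 0,"tz": 0,"ax": 0,"ay": 0,"az": 0,"jaw": 1},
  {"tx": 0,"ty": 0,"tz": 0,"ax": 0,"ay": 0,"az": 0,"jaw": 1},
  {"tx": -0.02,"ty": 0.003,"tz": 0.08,"ax": 0,"ay": 0,"az": 0,"jaw": 1},
  {"tx": -0.06,"ty": 0.007,"tz": 0.2,"ax": 0,"ay": 0,"az": 0,"jaw": 1},
  {"tx": -0.06,"ty": 0.007,"tz": 0.25,"ax": 0,"ay": 0,"az": 0,"jaw": 1},
  {"tx": -0.06,"ty": 0,"tz": 0.35,"ax": 0,"ay": 0,"az": 0,"jaw": 1},
])

```text
t: 8.82
ee_pos: [0.5462, 0.114, 0.203]
orientation: [0.394, 0.91, 0.036, 0.125]
wrist_force: [0.5, 0.8, -0.5]
gripper_width: 0.0839
grasp_force: 0.0
```

Run:
```python
from h import *
t=vision.read_camera("wrist"); cv2.imwrite("pics/w3.png",t)
# pre-grasp above block: bar heading 1.44; need tool y across bar
for yh in(1.44-np.pi/2,1.44+np.pi/2): delta([.461,-.317,.18],tool(np.array([0,0,1.]),yh))
print(bot.get_obs()["ee_pos"],bot.get_obs()["t"])
```

```text
shift sh [-0.595 -2.877 -0.219] turn sh [ 0.286  0.456 -1.677] q [ 0.1  -0.13  1.93 -0.07  1.07 -0.63]
shift sh [-0.595 -2.877 -0.219] turn sh [-0.551  0.345  4.28 ] q [ 0.1  -0.13  1.93 -0.07  1.07 -0.63]
[0.5502278  0.1145865  0.21284366] 8.875
```

View pics/w3.png

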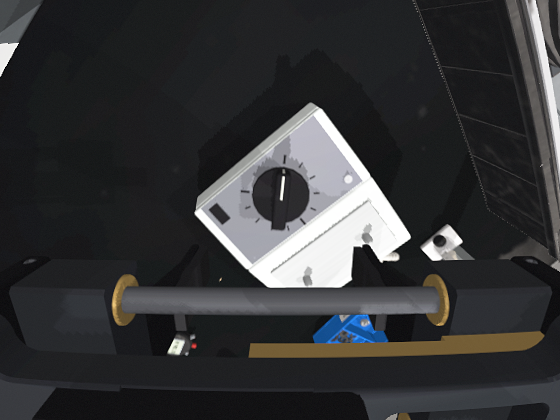

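The picture shows the pointer, at (285,172) to (283,200), turned round towards the front left and at rest at the stop, with the gripper clear. Next I'll move above the block.

Call:
carry_out([
  {"tx": -0.06,"ty": -0.288,"tz": 0,"ax": 0.0286,"ay": 0.0456,"az": -0.168,"jaw": 1},
  {"tx": -0.06,"ty": -0.288,"tz": 0,"ax": 0.0286,"ay": 0.0456,"az": -0.168,"jaw": 1},
  {"tx": -0.06,"ty": -0.288,"tz": 0,"ax": 0.0286,"ay": 0.0456,"az": -0.168,"jaw": 1},
  {"tx": -0.06,"ty": -0.288,"tz": 0,"ax": 0.0286,"ay": 0.0456,"az": -0.168,"jaw": 1},
  {"tx": -0.06,"ty": -0.288,"tz": 0,"ax": 0.0286,"ay": 0.0456,"az": -0.168,"jaw": 1},
  {"tx": -0.06,"ty": -0.288,"tz": 0,"ax": 0.0286,"ay": 0.0456,"az": -0.168,"jaw": 1},
  {"tx": -0.06,"ty": -0.288,"tz": 0,"ax": 0.0286,"ay": 0.0456,"az": -0.168,"jaw": 1},
  {"tx": -0.06,"ty": -0.288,"tz": 0,"ax": 0.0286,"ay": 0.0456,"az": -0.168,"jaw": 1},
  {"tx": -0.06,"ty": -0.288,"tz": 0,"ax": 0.0286,"ay": 0.0456,"az": -0.168,"jaw": 1},
  {"tx": -0.055,"ty": -0.288,"tz": 0,"ax": 0.0286,"ay": 0.0456,"az": -0.168,"jaw": 1},
])

```text
t: 10.12
ee_pos: [0.4583, -0.3195, 0.2034]
orientation: [0.753, 0.658, -0.0, -0.005]
wrist_force: [0.7, 0.5, -0.3]
gripper_width: 0.0871
grasp_force: 0.0
```

Run:
```python
from h import *
import pickle,time
vision.read_camera("wrist"); vision.read_camera("wrist")
o=bot.get_obs(); im=vision.read_camera("wrist"); cv2.imwrite("pics/w4.png",im); pickle.dump(o,open("o4.pkl","wb"))
delta([.461,-.317,.18],tool(np.array([0,0,1.]),-.131))
print(proj("wrist",[.461,-.317,.084],o),np.round(o["qvel"],3))
```

```text
shift sh [ 0.019  0.02  -0.152] turn sh [-0.013 -0.014  0.008] q [-0.75  0.09  1.71  0.    1.35 -0.62]
[284.14897355 200.99612571] [ 0.056 -0.037  0.052  0.039  0.006 -0.016]
```

View pics/w4.png

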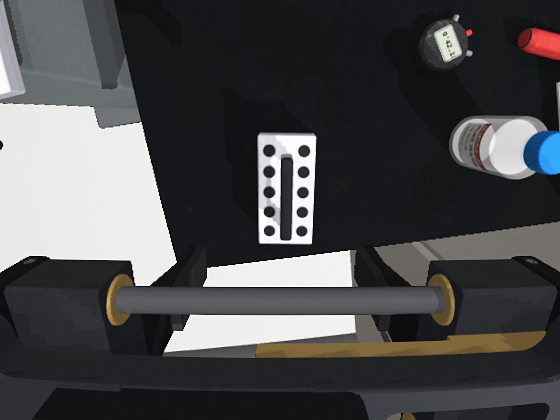

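The wrist view shows the bar from (287,156) to (286,240) and the block's top corners at (258,133), (316,134), (313,243) and (259,243). The block is almost in line with the tool.

Run:
```python
from h import *
import pickle; o=pickle.load(open("o4.pkl","rb"))
C=np.array([onz("wrist",p,.045,o)[:2] for p in((258.5,133.5),(316,134),(313,243.5),(259.5,243.5))])
print(C.mean(0),np.linalg.norm(C-np.roll(C,-1,0),axis=1)); d=C[0]+C[1]-C[2]-C[3]; print(np.arctan2(d[1],d[0]))
B=[onz("wrist",p,.084,o)[:2] for p in((287,155.5),(286,240.5))]; d=B[0]-B[1]; print(sum(B)/2,np.linalg.norm(d),np.arctan2(d[1],d[0]))
delta(np.r_[(C.mean(0)+sum(B)/2)/2,.0615],tool(np.array([0,0,1.]),-.131))
```

```text
[ 0.46389839 -0.3171768 ] [0.05850483 0.12007895 0.06029712 0.12072217]
1.4308032242350701
[ 0.46336204 -0.31604582] 0.08313892633870924 1.428232864652091
shift sh [ 0.037  0.022 -0.942] turn sh [-0.013 -0.014  0.008] q [-0.75  0.09  1.71  0.    1.35 -0.62]
```

Call:
carry_out([
  {"tx": 0.02,"ty": 0.01,"tz": -0.3,"ax": -0.013,"ay": -0.014,"az": -0.01,"jaw": 1},
  {"tx": 0.017,"ty": 0.012,"tz": -0.3,"ax": 0,"ay": 0,"az": 0,"jaw": 1},
  {"tx": 0,"ty": 0,"tz": -0.2,"ax": 0,"ay": 0,"az": 0,"jaw": 1},
  {"tx": 0,"ty": 0,"tz": -0.15,"ax": 0,"ay": 0,"az": 0,"jaw": 1},
  {"tx": 0,"ty": 0,"tz": 0,"ax": 0,"ay": 0,"az": 0,"jaw": 0.5},
  {"tx": 0,"ty": 0,"tz": 0,"ax": 0,"ay": 0,"az": 0,"jaw": 0.5},
  {"tx": 0,"ty": 0,"tz": 0,"ax": 0,"ay": 0,"az": 0,"jaw": 0.5},
])

```text
t: 11.15
ee_pos: [0.4651, -0.3153, 0.0617]
orientation: [0.754, 0.657, 0.0, 0.001]
wrist_force: [-0.6, 0.5, -0.2]
gripper_width: 0.0648
grasp_force: 0.0
```

```bash
python3 - <<'E'
from h import *
delta([.4636,-.3166,.059],tool(np.array([0,0,1.]),-.141))
E
python3 st.py
```

```text
shift sh [-0.01  -0.009 -0.018] turn sh [ 0.002  0.003 -0.007] q [-0.74  0.24  1.82  0.    1.07 -0.6 ]
t 11.15
joint_pos [-0.736  0.242  1.824  0.     1.073 -0.599]
ee_pos [ 0.465 -0.315  0.062]
wrist_force [-0.581  0.498 -0.208]
torque [-0.028 -0.133  0.05 ]
gripper_width 0.065
grasp_force 0.0
x head 1.4336572168464239 z [ 0.00183077 -0.00123448 -0.99999756] moment about N 0.05098536449015847
```

Call:
carry_out([
  {"tx": -0.01,"ty": -0.009,"tz": -0.018,"ax": 0,"ay": 0,"az": 0,"jaw": 0},
  {"tx": 0,"ty": 0,"tz": 0,"ax": 0,"ay": 0,"az": 0,"jaw": 0},
  {"tx": 0,"ty": 0,"tz": 0,"ax": 0,"ay": 0,"az": 0,"jaw": 0},
  {"tx": 0,"ty": 0,"tz": 0,"ax": 0,"ay": 0,"az": 0,"jaw": 0},
  {"tx": 0,"ty": 0,"tz": 0,"ax": 0,"ay": 0,"az": 0,"jaw": 0},
  {"tx": 0,"ty": 0,"tz": 0,"ax": 0,"ay": 0,"az": 0,"jaw": 0},
  {"tx": 0,"ty": 0,"tz": 0,"ax": 0,"ay": 0,"az": 0,"jaw": 0},
  {"tx": 0,"ty": 0,"tz": 0,"ax": 0,"ay": 0,"az": 0,"jaw": 0},
  {"tx": 0,"ty": 0,"tz": 0,"ax": 0,"ay": 0,"az": 0,"jaw": 0},
], squeeze=45)

```text
t: 12.28
ee_pos: [0.4626, -0.3161, 0.0572]
orientation: [0.754, 0.657, 0.0, -0.0]
wrist_force: [1.1, 0.7, -0.9]
gripper_width: 0.0115
grasp_force: 45.0
```

Call:
carry_out([
  {"tx": 0,"ty": 0,"tz": 0.05,"ax": 0,"ay": 0,"az": 0,"jaw": 0},
  {"tx": 0,"ty": 0,"tz": 0.15,"ax": 0,"ay": 0,"az": 0,"jaw": 0},
  {"tx": 0,"ty": 0,"tz": 0.25,"ax": 0,"ay": 0,"az": 0,"jaw": 0},
  {"tx": 0,"ty": 0,"tz": 0.25,"ax": 0,"ay": 0,"az": 0,"jaw": 0},
  {"tx": 0,"ty": 0,"tz": 0.25,"ax": 0,"ay": 0,"az": 0,"jaw": 0},
  {"tx": 0,"ty": 0,"tz": 0,"ax": 0,"ay": 0,"az": 0,"jaw": 0},
])

```text
t: 13.02
ee_pos: [0.4641, -0.3176, 0.2033]
orientation: [0.754, 0.657, 0.0, 0.003]
wrist_force: [-0.4, -0.4, -3.8]
gripper_width: 0.0112
grasp_force: 45.0
```

```bash
python3 st.py
python3 - <<'E'
from h import *
o=bot.get_obs(); im=vision.read_camera("wrist"); s=vision.read_camera("side"); cv2.imwrite("pics/w5.png",np.hstack([im[::1,::1][60:420,130:430],cv2.resize(s[60:300,130:430],(450,360))]))
import pickle; pickle.dump(o,open("o5.pkl","wb"))
# target TCP for plate (wrist/top average), release height offset
delta([.678,.0985,.059+.073+.03],tool(np.array([0,0,1.]),-.129))
E
```

```text
t 13.025
joint_pos [-0.74   0.081  1.719  0.     1.336 -0.603]
ee_pos [ 0.464 -0.318  0.203]
wrist_force [-0.434 -0.439 -3.833]
torque [-0.091 -0.137 -0.014]
gripper_width 0.011
grasp_force 44.981
x head 1.4331231847903918 z [ 0.004521   -0.00398593 -0.99998184] moment about N 0.005492348334498811
shift sh [ 1.44   2.761 -0.243] turn sh [-0.003 -0.003  0.017] q [-0.74  0.08  1.72  0.    1.33 -0.6 ]
```

View pics/w5.png

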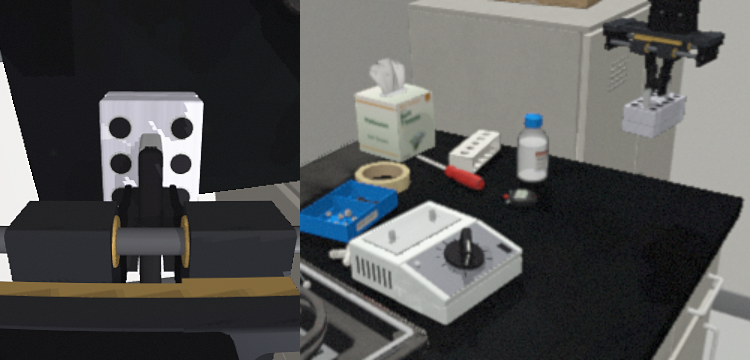

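The block is held level and centred by its bar, clear of the table. The side view shows the knob and the bystanders unchanged. I'll stop short of the plate to measure the pegs from near.

Call:
carry_out([
  {"tx": 0.1,"ty": 0.14,"tz": 0,"ax": 0,"ay": 0,"az": 0.017,"jaw": 0},
  {"tx": 0.16,"ty": 0.23,"tz": 0,"ax": 0,"ay": 0,"az": 0,"jaw": 0},
  {"tx": 0.18,"ty": 0.25,"tz": 0,"ax": 0,"ay": 0,"az": 0,"jaw": 0},
  {"tx": 0.18,"ty": 0.25,"tz": 0,"ax": 0,"ay": 0,"az": 0,"jaw": 0},
  {"tx": 0.18,"ty": 0.25,"tz": 0,"ax": 0,"ay": 0,"az": 0,"jaw": 0},
  {"tx": 0.18,"ty": 0.25,"tz": 0,"ax": 0,"ay": 0,"az": 0,"jaw": 0},
  {"tx": 0.16,"ty": 0.24,"tz": 0,"ax": 0,"ay": 0,"az": 0,"jaw": 0},
  {"tx": 0.11,"ty": 0.16,"tz": 0,"ax": 0,"ay": 0,"az": 0,"jaw": 0},
  {"tx": 0.06,"ty": 0.08,"tz": 0,"ax": 0,"ay": 0,"az": 0,"jaw": 0},
  {"tx": 0,"ty": 0,"tz": 0,"ax": 0,"ay": 0,"az": 0,"jaw": 0},
])

```text
t: 14.38
ee_pos: [0.6583, -0.0381, 0.1976]
orientation: [0.751, 0.661, -0.001, -0.002]
wrist_force: [-0.1, -0.6, -3.7]
gripper_width: 0.0109
grasp_force: 45.0
```

Run:
```python
from h import *
import pickle
vision.read_camera("wrist"); vision.read_camera("wrist")
o=bot.get_obs(); im=vision.read_camera("wrist"); pickle.dump(o,open("o6.pkl","wb"))
cv2.imwrite("pics/w6full.png",im); 
P=[proj("wrist",[.678+s*.1285,.0985+s*.9917,.087],o) for s in(.042,-.042)]; print(P,o["ee_pos"],np.round(o["qvel"],3),o["t"])
cv2.imwrite("pics/w6.png",cv2.resize(im[0:220,150:450],(800,587),interpolation=cv2.INTER_CUBIC))
```

```text
[array([283.41572656, -12.47646499]), array([283.14340363,  97.73527625])] [ 0.65816332 -0.03956378  0.19861991] [-0.011 -0.013 -0.001  0.001 -0.001  0.001] 14.475
```

View pics/w6.png

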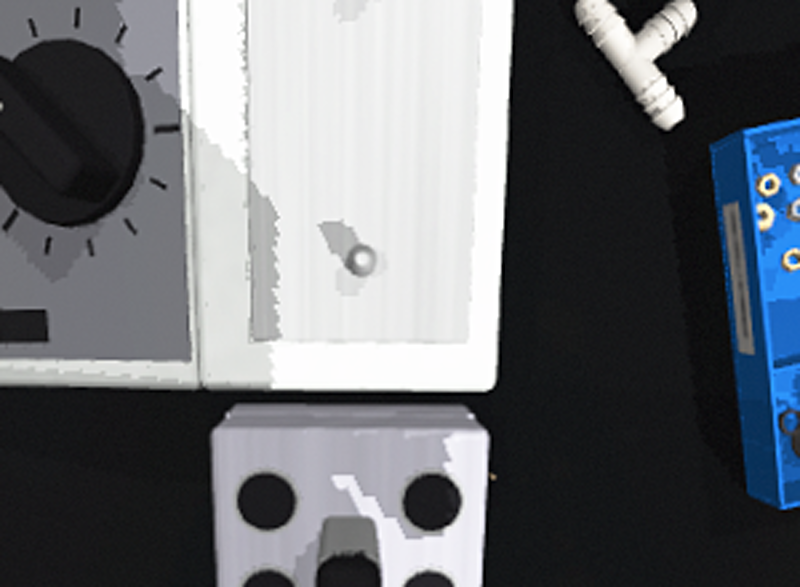

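The crop shows the right peg tip at (359,260), which is full-image (284.6,97.5), about 1 mm from the prediction. The held block's front top corners are at crop (211,430) and (489,433).

Run:
```python
from h import *
import pickle; o=pickle.load(open("o6.pkl","rb"))
f=800/300; c=lambda x,y:(150+x/f,y/f)
R=Ro.from_quat(o["orientation"]).as_matrix(); x=R[:,0]; print("xhead",np.arctan2(x[1],x[0]))
peg=onz("wrist",c(359,260),.086,o); print("peg R",peg)
zt=o["ee_pos"][2]-.0125
A=[onz("wrist",c(*p),zt,o) for p in((211,430),(489,433))]
print("block corners tool",[R.T@(a-o["ee_pos"]) for a in A],np.linalg.norm(A[0]-A[1]))
h=1.440; u=np.array([np.cos(h),np.sin(h)])
pc=peg[:2]+.042*u; print("plate ctr",pc)
delta(np.r_[pc,.175],tool(np.array([0,0,1.]),h-np.pi/2))
```

```text
xhead 1.44145568095505
peg R [0.67388546 0.05693477 0.086     ]
block corners tool [array([ 0.0574188 , -0.02926228,  0.01257083]), array([0.056869  , 0.029998  , 0.01242396])] 0.05926301546916115
plate ctr [0.67936325 0.09857602]
shift sh [ 0.141  0.923 -0.16 ] turn sh [-0.001 -0.003 -0.002] q [-0.18  0.32  1.45 -0.    1.37 -0.05]
```

```bash
cat > avg.py <<'E'
from h import *
import sys
P=[];F=[];Q=[]
for i in range(10):
    vision.read_camera("wrist"); o=bot.get_obs(); P.append(o["ee_pos"]);F.append(o["wrist_force"]);Q.append(o["joint_pos"])
R=Ro.from_quat(o["orientation"]).as_matrix()
p=np.mean(P,0); print("avg",p.round(4),"std",np.std(P,0).round(4),"F",np.mean(F,0).round(2),"xhead",np.arctan2(R[1,0],R[0,0]).round(4),"z",R[:,2].round(4),"w",o["gripper_width"],o["t"])
print("shift to target",((np.array([.6792,.100,.150])-p)/.15).round(3))
E
python3 avg.py
```

```text
avg [ 0.6589 -0.0393  0.1999] std [0.0002 0.0004 0.0002] F [-0.13 -0.26 -4.44] xhead 1.4419 z [-2.e-04  6.e-04 -1.e+00] w 0.01169212956960163 15.025
shift to target [ 0.136  0.929 -0.333]
```

Call:
carry_out([
  {"tx": 0.02,"ty": 0.131,"tz": 0,"ax": 0,"ay": 0,"az": 0,"jaw": 0},
  {"tx": 0.03,"ty": 0.2,"tz": 0,"ax": 0,"ay": 0,"az": 0,"jaw": 0},
  {"tx": 0.03,"ty": 0.2,"tz": 0,"ax": 0,"ay": 0,"az": 0,"jaw": 0},
  {"tx": 0.03,"ty": 0.2,"tz": -0.05,"ax": 0,"ay": 0,"az": 0,"jaw": 0},
  {"tx": 0.02,"ty": 0.13,"tz": -0.08,"ax": 0,"ay": 0,"az": 0,"jaw": 0},
  {"tx": 0.01,"ty": 0.07,"tz": -0.1,"ax": 0,"ay": 0,"az": 0,"jaw": 0},
  {"tx": 0,"ty": 0,"tz": -0.08,"ax": 0,"ay": 0,"az": 0,"jaw": 0},
  {"tx": 0,"ty": 0,"tz": 0,"ax": 0,"ay": 0,"az": 0,"jaw": 0},
])

```text
t: 16.02
ee_pos: [0.6787, 0.1, 0.1508]
orientation: [0.751, 0.66, -0.002, -0.001]
wrist_force: [-0.6, -0.9, -3.8]
gripper_width: 0.0112
grasp_force: 45.0
```

```bash
python3 avg.py
python3 - <<'E'
from h import *
s=vision.read_camera("side"); t=vision.read_camera("top")
cv2.imwrite("pics/s7.png",np.hstack([cv2.resize(s[130:280,140:290],(400,400),interpolation=cv2.INTER_CUBIC),cv2.resize(t[120:240,180:300],(400,400),interpolation=cv2.INTER_CUBIC)]))
E
```

```text
avg [0.6804 0.1004 0.1537] std [0.0004 0.0004 0.0006] F [-0.07  0.07 -4.35] xhead 1.4418 z [ 3.e-04  7.e-04 -1.e+00] w 0.011653753440381194 16.525
shift to target [-0.008 -0.002 -0.025]
```

View pics/s7.png

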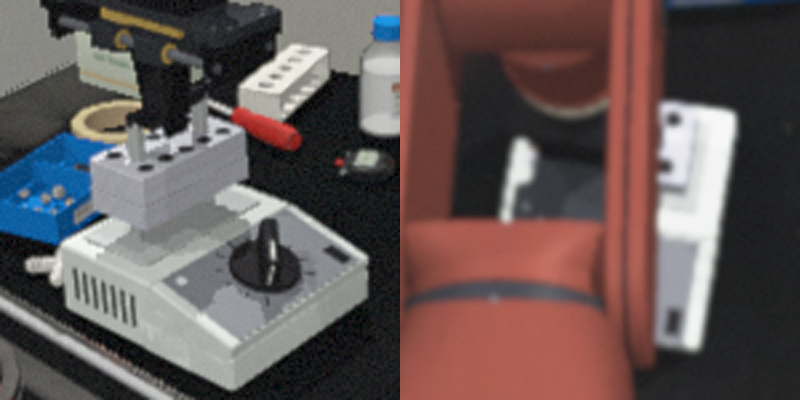

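That was my tenth picture: the block hovers squarely over the plate and the knob is unchanged. I'll descend slowly, guided by force.

Call:
carry_out([
  {"tx": 0,"ty": 0,"tz": -0.03,"ax": 0,"ay": 0,"az": 0,"jaw": 0},
  {"tx": 0,"ty": 0,"tz": -0.03,"ax": 0,"ay": 0,"az": 0,"jaw": 0},
  {"tx": 0,"ty": 0,"tz": -0.015,"ax": 0,"ay": 0,"az": 0,"jaw": 0},
  {"tx": 0,"ty": 0,"tz": -0.015,"ax": 0,"ay": 0,"az": 0,"jaw": 0},
  {"tx": 0,"ty": 0,"tz": -0.015,"ax": 0,"ay": 0,"az": 0,"jaw": 0},
  {"tx": 0,"ty": 0,"tz": 0,"ax": 0,"ay": 0,"az": 0,"jaw": 0},
])

```text
t: 17.38
ee_pos: [0.6799, 0.1011, 0.1372]
orientation: [0.751, 0.66, -0.0, -0.001]
wrist_force: [-0.1, -0.3, -4.3]
gripper_width: 0.0115
grasp_force: 45.0
```

```bash
python3 avg.py; python3 st.py|sed -n 4,5p
```

```text
avg [0.6801 0.101  0.1376] std [0.0001 0.     0.0001] F [ 0.07 -0.04 -4.55] xhead 1.442 z [-3.e-04  6.e-04 -1.e+00] w 0.011446795814511586 17.875
shift to target [-0.006 -0.007  0.083]
wrist_force [ 0.525  1.045 -4.335]
torque [-0.025 -0.078  0.009]
```

Call:
carry_out([
  {"tx": 0,"ty": 0,"tz": -0.015,"ax": 0,"ay": 0,"az": 0,"jaw": 0},
  {"tx": 0,"ty": 0,"tz": -0.01,"ax": 0,"ay": 0,"az": 0,"jaw": 0},
  {"tx": 0,"ty": 0,"tz": -0.01,"ax": 0,"ay": 0,"az": 0,"jaw": 0},
  {"tx": 0,"ty": 0,"tz": 0,"ax": 0,"ay": 0,"az": 0,"jaw": 0},
])

```text
t: 18.38
ee_pos: [0.6799, 0.101, 0.1319]
orientation: [0.751, 0.66, -0.0, -0.001]
wrist_force: [-0.3, 0.2, -5.3]
gripper_width: 0.0113
grasp_force: 45.0
```

```bash
python3 avg.py; python3 st.py|sed -n 4,5p
```

```text
avg [0.6801 0.101  0.1323] std [0.     0.     0.0001] F [-0.01  0.07 -4.45] xhead 1.4421 z [-3.e-04  7.e-04 -1.e+00] w 0.01148152739432312 18.875
shift to target [-0.006 -0.007  0.118]
wrist_force [-0.873  0.149 -4.661]
torque [-0.014 -0.096 -0.04 ]
```

Call:
carry_out([
  {"tx": 0,"ty": 0,"tz": -0.006,"ax": 0,"ay": 0,"az": 0,"jaw": 0},
  {"tx": 0,"ty": 0,"tz": -0.006,"ax": 0,"ay": 0,"az": 0,"jaw": 0},
  {"tx": 0,"ty": 0,"tz": -0.005,"ax": 0,"ay": 0,"az": 0,"jaw": 0},
  {"tx": 0,"ty": 0,"tz": 0,"ax": 0,"ay": 0,"az": 0,"jaw": 0},
])

```text
t: 19.38
ee_pos: [0.6803, 0.101, 0.1302]
orientation: [0.751, 0.66, 0.0, -0.0]
wrist_force: [-0.5, -0.3, -1.0]
gripper_width: 0.0113
grasp_force: 45.0
```

```bash
python3 avg.py
```

```text
avg [0.6803 0.101  0.1302] std [0. 0. 0.] F [-0.86 -0.39 -0.16] xhead 1.4421 z [ 3.e-04  7.e-04 -1.e+00] w 0.011647906393192258 19.875
shift to target [-0.007 -0.007  0.132]
```

The weight has gone onto the plate at the expected height. A slight further press, then open and retreat upwards.

Call:
carry_out([
  {"tx": 0,"ty": 0,"tz": -0.004,"ax": 0,"ay": 0,"az": 0,"jaw": 0},
  {"tx": 0,"ty": 0,"tz": 0,"ax": 0,"ay": 0,"az": 0,"jaw": 0},
  {"tx": 0,"ty": 0,"tz": 0,"ax": 0,"ay": 0,"az": 0,"jaw": 0.8},
  {"tx": 0,"ty": 0,"tz": 0,"ax": 0,"ay": 0,"az": 0,"jaw": 0.8},
  {"tx": 0,"ty": 0,"tz": 0,"ax": 0,"ay": 0,"az": 0,"jaw": 0.8},
  {"tx": 0,"ty": 0,"tz": 0,"ax": 0,"ay": 0,"az": 0,"jaw": 0.8},
  {"tx": 0,"ty": 0,"tz": 0.1,"ax": 0,"ay": 0,"az": 0,"jaw": 0.8},
  {"tx": 0,"ty": 0,"tz": 0.25,"ax": 0,"ay": 0,"az": 0,"jaw": 0.8},
  {"tx": 0,"ty": 0,"tz": 0.3,"ax": 0,"ay": 0,"az": 0,"jaw": 0.8},
  {"tx": -0.05,"ty": 0,"tz": 0.3,"ax": 0,"ay": 0,"az": 0,"jaw": 0.8},
])

```text
t: 21.12
ee_pos: [0.6728, 0.101, 0.2742]
orientation: [0.751, 0.66, 0.001, 0.0]
wrist_force: [1.0, -0.1, 0.6]
gripper_width: 0.0687
grasp_force: 0.0
```

Call:
carry_out([
  {"tx": 0,"ty": -0.3,"tz": 0,"ax": 0,"ay": 0,"az": 0,"jaw": 0.8},
  {"tx": 0,"ty": -0.3,"tz": 0,"ax": 0,"ay": 0,"az": 0,"jaw": 0.8},
  {"tx": 0,"ty": -0.2,"tz": 0,"ax": 0,"ay": 0,"az": 0,"jaw": 0.8},
  {"tx": 0,"ty": 0,"tz": 0,"ax": 0,"ay": 0,"az": 0,"jaw": 0.8},
  {"tx": 0,"ty": 0,"tz": 0,"ax": 0,"ay": 0,"az": 0,"jaw": 0.8},
])

```text
t: 21.75
ee_pos: [0.6728, -0.0185, 0.2725]
orientation: [0.751, 0.66, 0.001, -0.0]
wrist_force: [-0.2, 0.2, 0.3]
gripper_width: 0.0695
grasp_force: 0.0
```

Run:
```python
from h import *
o=bot.get_obs(); s=vision.read_camera("side"); w=vision.read_camera("wrist"); cv2.imwrite("pics/fs.png",s); cv2.imwrite("pics/fw.png",w)
# numeric check: block top-face (bright, z=.118) predicted corners & holes in side view, brightness jump across the edge
c=np.array([.679,.0990]); u=np.array([np.cos(1.4421),np.sin(1.4421)]); v=np.array([u[1],-u[0]])
for z in(.118,.108): print(z,[proj("side",np.r_[c+a*.06*u+b*.03*v,z]).round(1).tolist() for a,b in((1,1),(1,-1),(-1,-1),(-1,1))])
g0=cv2.imread("pics/side0.png").astype(int); d=np.abs(s.astype(int)-g0).max(2)>45
n,l,st,_=cv2.connectedComponentsWithStats(d.astype(np.uint8)); print([x.tolist() for x in st[1:] if x[4]>60]); print(o["t"],o["wrist_force"].round(2),o["ee_pos"].round(3))
```

```text
0.118 [[174.1, 199.5], [194.1, 207.6], [232.7, 187.7], [213.1, 180.8]]
0.108 [[174.5, 203.6], [194.4, 211.9], [232.9, 191.7], [213.4, 184.7]]
[[212, 0, 40, 20, 589], [437, 0, 123, 232, 14285], [190, 24, 89, 92, 3974], [339, 160, 42, 43, 924], [174, 176, 71, 59, 2252]]
21.75 [-0.17  0.21  0.26] [ 0.673 -0.018  0.272]
```

Viewing budget is used up, so I'll check the seat numerically from the well positions.

Run:
```python
from h import *
import pickle
def wells(im,o,z,ctr,box):
    m=(im.max(2)<70).astype(np.uint8); x0,y0,x1,y1=box; k=np.zeros_like(m); k[y0:y1,x0:x1]=m[y0:y1,x0:x1]
    n,l,st,ce=cv2.connectedComponentsWithStats(k)
    P=np.array([onz("wrist",ce[i],z,o)[:2] for i in range(1,n) if 40<st[i][4]<400 and max(st[i][2:4])<24 and max(st[i][2:4])<1.5*min(st[i][2:4])])
    print(len(P),P.mean(0).round(4),"extent",np.linalg.norm(P.max(0)-P.min(0)).round(4)); return P
o4=pickle.load(open("o4.pkl","rb")); wells(cv2.imread("pics/w4.png"),o4,.045,None,(255,130,320,246))
for _ in range(3): vision.read_camera("wrist")
o=bot.get_obs(); im=vision.read_camera("wrist"); 
c=np.array([.679,.099]); u=np.array([np.cos(1.442),np.sin(1.442)]); v=np.array([u[1],-u[0]])
q=np.array([proj("wrist",np.r_[c+a*.06*u+b*.03*v,.118],o) for a in(1,-1) for b in(1,-1)]); print(q.round(0).tolist())
lo=np.clip(q.min(0),0,None).astype(int);hi=q.max(0).astype(int)
for z in(.118,.124): print(z,wells(im,o,z,None,(*lo,*hi)).round(4).tolist())
```

```text
10 [ 0.4626 -0.3178] extent 0.1044
[[304.0, 12.0], [239.0, 12.0], [302.0, 143.0], [242.0, 143.0]]
10 [0.6796 0.0994] extent 0.1034
0.118 [[0.6676, 0.1455], [0.7033, 0.1406], [0.6647, 0.1235], [0.7003, 0.1187], [0.6616, 0.1017], [0.6975, 0.097], [0.6587, 0.0799], [0.6945, 0.0751], [0.6558, 0.0584], [0.6916, 0.0536]]
10 [0.6796 0.0987] extent 0.1015
0.124 [[0.6679, 0.1439], [0.7029, 0.1392], [0.665, 0.1224], [0.7, 0.1177], [0.662, 0.101], [0.6973, 0.0964], [0.6592, 0.0796], [0.6943, 0.0748], [0.6563, 0.0584], [0.6915, 0.0538]]
```

```bash
python3 -c "
from workcell import bot
print(bot.close_job())"
```

```text
the job is handed in; nothing more can be done
None
```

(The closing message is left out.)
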